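Put the game shifter into third

ROBOT

A 6-joint arm with a two-finger parallel gripper is mounted at the origin on the work surface. World frame = base frame: x ahead of the robot, y to its left, z up, the work surface at z = 0. Lengths are in m, angles in rad, forces in N, time in s.
With the tool pointing down it reaches from about 0.35 to 0.975 m from the base axis. Payload 4.9 kg.
Tool frame: the origin (TCP) lies midway between the tips of the shut fingers; the grasp point (between the pads) lies 19 mm behind it; z points along the fingers, y is the direction in which the jaws open and shut (so a half turn about z gives the same grasp; the last joint's range is limited). The gripper opens to 85 mm and grips with 20 to 120 N. Pads are 22 mm wide; open, the fingers measure 114 mm over their backs; the gripper's body (76 mm by 85 mm) begins 54 mm behind the grasp point. The pads swing forward as they close: fully open they stand 13 mm farther back than shut.
Start: joints at [-1.454, 0.053, 1.613, -0, 1.476, -0.119], TCP at [0.146, -0.608, 0.231] pointing down, gripper open.
Joint ranges: [-3.01, 3.01], [-1.01, 2.22], [0.06, 2.58], [-1.02, 4.17], [0.09, 2.62], [-3.14, 3.14]. Speed limits (rad/s): [2.57, 2.57, 3.14, 3.14, 3.14, 3.14].

INTERFACE

Orientations are given as a unit quaternion [w, x, y, z].
In Python, from plant import manip, cams gives the robot as it stands.
- The arm moves only by the tool jog_arm, never from a script. Its argument "targets" is a list of rows, each a list of 4 numbers: the shift along the tool's x, y, z in m, then the turn about the tool's z in degrees. A call has 1 to 5 rows; each row is the pose to reach, as a shift and turn from the pose commanded when the call began, along the tool's axes at that moment; what a row does not reach only later rows make up. A row lasts 1/12 s, in which the tool goes at most 41.7 mm and 7.16 degrees, less where a joint would pass 70% of its speed; a pose out of reach is approached as far as the arm can. A call with a gripper value outside its range is refused whole. "fingers" is the opening, from 0 (shut) to 1 (fully open), set as the call begins (left out, the last holds). The fingers move at their own pace and stop on an object; the grip force is fixed at half the most. Time passes only in rows, so rows that repeat a pose let the fingers close. It gives the time, the measured TCP pose, the force and the opening at its end, in the units of the state.
- manip.state(): the state, without advancing time (a new reading comes with each control period).
- cams.grab_frame(name): name is "side" or "top" or "wrist"; returns the picture (384x512x3 uint8, red, green, blue); there is no depth.
- cams.get_calibration(name): a dict with "camera_matrix" (3x3 intrinsics, pixels), "distortion" ([k1, k2, p1, p2, k3] as OpenCV has them; the pictures are not rectified), "cam_to_world" (4x4, takes a point from camera to world coordinates). Camera axes: x right, y up, looking along -z (the intrinsics and any distortion apply to the point x, -y, -z); pixel columns grow to the right and rows downward; lengths in m; the calibration is good to about 2 mm. A picture is of the moment at which its call begins: read the wrist's pose just before it. get_calibration takes no time and is no camera call; for the wrist camera it gives the pose at the moment of the call.
- manip.job_done(): hands the job in, once; it reports no verdict.
The state is a dict: "time": time; "joint_pos": joint angles; "joint_vel": joint speeds; "joint_efforts": joint torques, N m; "tool_pos": TCP position; "tool_rot": TCP orientation; "contact_force": force on the tool from outside, world axes, zero at the start; "ft_torque": the same for the moment, N m; "gripper_width": opening from 0.0 (shut) to 1.0 (fully open).
Only numpy, scipy, OpenCV 4.12 (cv2) and the standard library are available. Lean on these libraries where they do the work, as an engineer would, in place of code of your own. Each camera call takes 0.05 s, during which the arm holds its last target. There are 200 camera calls.

TASK

Put the driving-game gear lever into third, pushing it only with your fingertips: from the left-hand slot where it was left, bring it to the cross channel of the H gate, push it across to the right and then forward, fully home in the far right slot. Push gently from outside: do not squeeze the lever between the fingers or pull it up. Leave the other things on the table where they stand.

Things in the scene. Friction and masses are not known exactly. Their poses are not given: they have to be found in the camera images.
- shifter: H-gate gear shifter of a driving game, fixed to the table: grey box 132 x 108 mm on a 150 x 124 mm foot, gate plate on top. Origin: centre of its underside, on the table. x is forward (the driver's forward, away from the robot, turned by up to 0.45 rad either way), y left, z up. The lever tilts about a pivot on this z axis, 30 mm above the table.
- gate (a point): middle of the H cut in the aluminium gate plate, at the plate's top face, 113 mm above the table; axes of the shifter. Two fore-and-aft slots joined by a cross channel: first gear forward left, second back left, third forward right, fourth back right. Two tongues 18 mm wide with rounded tips part the slots.
- third (a point): forward end of the third-gear slot (forward right) in the gate plate's top face, where the shaft stands when the lever is fully home: 23 mm forward and 17 mm right of the gate's middle.
- knob (a point): centre of the lever's wooden knob, a rounded block 40 x 40 x 48 mm (48 along the lever; flat faces look forward, back, left, right), 170 mm from the pivot along the lever, 200 mm above the table when upright. Below it a round shaft 14 mm thick. Axes of the lever.
- gear_fore (a joint): fore-and-aft tilt of the lever, rad: 0 in the cross channel, +0.28 stop at the forward end of a slot (knob about 47 mm forward), -0.28 at the back end. The lever crosses only within about 0.06 of 0. It stays where it is left; about 2 N at the knob moves it. Knob in the shifter's frame: x = 0.17 sin(fore).
- gear_across (a joint): sideways tilt of the lever, rad: -0.22 stop at the left (first, second), +0.22 stop at the right (third, fourth); beyond +0.19 it is clear of the tongue. Stays where it is left; about 1.5 N at the knob moves it. Knob in the shifter's frame: y = -0.17 cos(fore) sin(across), z = 0.03 + 0.17 cos(fore) cos(across).
- gear_lift (a joint): how far the lever is pulled up along itself, m: 0 is down, where a spring keeps it (over 10 N to pull up); it is not to be pulled up.
- lever_front: the forward side of the lever's knob and shaft, one solid with the rest of the lever; origin at the pivot, axes of the lever. A push touches one side or two neighbouring ones; a squeeze touches opposite ones.
- lever_back: the rear side of the lever's knob and shaft, one solid with the rest of the lever; origin at the pivot, axes of the lever. A push touches one side or two neighbouring ones; a squeeze touches opposite ones.
- lever_left: the left side of the lever's knob and shaft, one solid with the rest of the lever; origin at the pivot, axes of the lever. A push touches one side or two neighbouring ones; a squeeze touches opposite ones.
- lever_right: the right side of the lever's knob and shaft, one solid with the rest of the lever; origin at the pivot, axes of the lever. A push touches one side or two neighbouring ones; a squeeze touches opposite ones.
- tape_roll: bystander, loose: roll of parcel tape lying flat, ring 100 mm across, 45 mm high. Origin: centre of its underside on the table.
- battery_a: bystander, loose: battery standing upright, 26 mm across, 50 mm high. Origin: centre of its underside on the table.
- battery_b: bystander, loose: second battery standing upright, 26 mm across, 50 mm high. Origin: centre of its underside on the table.
- torch: bystander, loose: grey torch standing on its lamp head, 48 mm across at the foot, 125 mm high. Origin: centre of its underside on the table.
- pen_basket: bystander, loose: green pen basket 75 x 75 mm, 85 mm high, pens in it reaching 140 mm. Origin: centre of its underside on the table.
- saucer: bystander, loose: white saucer, 110 mm across, 16 mm high. Origin: centre of its underside on the table.
- flask: bystander, loose: dark metal flask standing upright, 64 mm across, 170 mm high. Origin: centre of its underside on the table.
- notebook: bystander, loose: closed notebook lying flat, 105 x 148 x 18 mm. Origin: centre of its underside on the table.
Not all that is in view belongs to the job. Of the things that look like the shifter, the smaller one is meant.

How it is judged:
On the way, in this order (a step that is already met when the one before it is completed fails the run):
1. the lever is across at the right-hand side, in the cross channel (value of joint gear_across above 0.14 rad and value of joint gear_fore between -0.16 and 0.16 rad), for 0.1 s.
2. the lever is forward, fully home in third (value of joint gear_fore above 0.24 rad and value of joint gear_across above 0.15 rad), for 0.2 s.
At the end, for the whole second after the job is handed in: The lever rests in third: its forward tilt is over 0.24 rad (stop at 0.28), its sideways tilt to the right over 0.15 rad, it is down (pulled up under 4 mm) and still (all of step 2 and value of joint gear_lift below 0.004 m and velocity of joint gear_fore between -0.05 and 0.05 rad/s); the robot touches nothing.
It fails at once if the lever was squeezed between the fingers (over 1 N on opposite sides at once) ((contact force between the fingers and lever_front above 1 N and contact force between the fingers and lever_back above 1 N) or (contact force between the fingers and lever_left above 1 N and contact force between the fingers and lever_right above 1 N)).
It fails at once if the lever was pulled up more than 8 mm (value of joint gear_lift above 0.008 m).
It fails at once if the lever was pushed harder than 45 N (contact force between the fingers and lever_front above 45 N or contact force between the fingers and lever_back above 45 N or contact force between the fingers and lever_left above 45 N or contact force between the fingers and lever_right above 45 N).
It fails at once if another thing on the table was moved or lifted more than 30 mm or tipped more than 0.4 rad (distance of any of tape_roll, battery_a, battery_b, torch, pen_basket, saucer, flask, notebook from where it was at the start of the episode above 0.03 m or angle between any of tape_roll, battery_a, battery_b, torch, pen_basket, saucer, flask, notebook's own z axis and vertical above 0.4 rad).
It also fails if it takes over 45 s, if anything falls off the work surface, if the arm or the gripper's body presses on something with over 40 N, if the wrist force passes 120 N, or if a joint passes its speed limit or range.

## Working session

There is one attempt and no reset: what is moved stays moved. The work goes in short steps, Python scripts to look and compute and a tool call to move; the robot and the scene stay as the last step left them, time stands still between calls to the robot, and variables do not carry over. Pictures are saved under pics/ and viewed, about 8 in all and at most 12, crops included, and the job is handed in when it is done.

Besides the shell and the picture viewer there is one more tool, called after "Request:" as name(argument=value, ...) on one line, values as JSON. jog_arm: Moves the arm, as the interface text tells. Its arguments: {"type":"object","properties":{"targets":{"type":"array"},"fingers":{"type":"number"}},"required":["targets"]}

```bash
mkdir -p pics; python3 - <<'E'
from plant import manip, cams
import cv2
s=manip.state(); print({k:s[k] for k in('time','tool_pos','tool_rot','gripper_width','contact_force')})
for n in('top','side'):
    cv2.imwrite(f'pics/{n}0.png',cams.grab_frame(n)[:,:,::-1]); c=cams.get_calibration(n); print(n,c)
E
```

```text
{'time': 0.0, 'tool_pos': array([ 0.14593208, -0.60709604,  0.23006626]), 'tool_rot': array([-1.01635019e-03,  9.93058261e-01,  1.17619117e-01, -1.18535409e-05]), 'gripper_width': 0.9995533290301407, 'contact_force': array([-0.41157859,  0.38302405,  0.17766295])}
top {'camera_matrix': array([[460.72188724,   0.        , 249.12763215],
       [  0.        , 460.72188724, 197.46254872],
       [  0.        ,   0.        ,   1.        ]]), 'distortion': array([-0.1066735,  0.       ,  0.       ,  0.       ,  0.       ]), 'cam_to_world': array([[-0.01530478,  0.98078847, -0.19447297,  0.38457329],
       [-0.99968472, -0.01113759,  0.02250355,  0.04561412],
       [ 0.01990526,  0.19475606,  0.98064971,  1.28292554],
       [ 0.        ,  0.        ,  0.        ,  1.        ]])}
side {'camera_matrix': array([[414.24142651,   0.        , 259.55667128],
       [  0.        , 414.24142651, 193.49251538],
       [  0.        ,   0.        ,   1.        ]]), 'distortion': array([-0.10513183,  0.        ,  0.        ,  0.        ,  0.        ]), 'cam_to_world': array([[ 0.75336067,  0.42828583, -0.49901798,  0.16635451],
       [-0.65733627,  0.51224029, -0.55273766, -0.46451095],
       [ 0.01888741,  0.74443343,  0.6674295 ,  0.74263033],
       [ 0.        ,  0.        ,  0.        ,  1.        ]])}
```

View pics/top0.png

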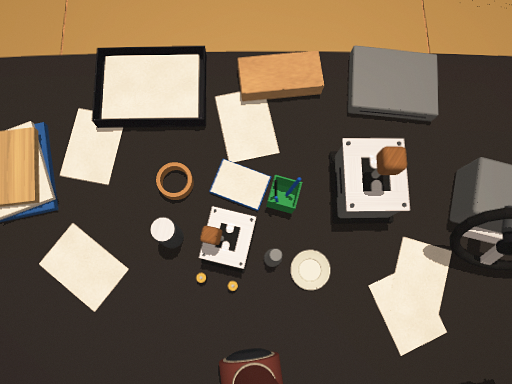

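View pics/side0.png

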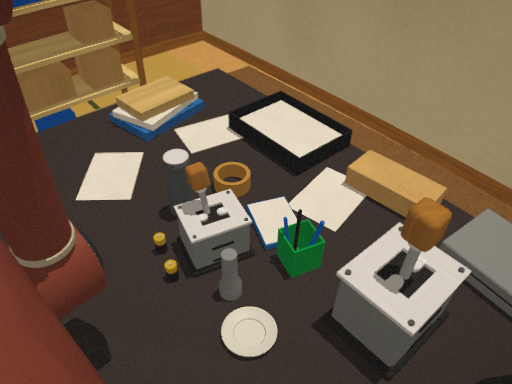

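Candidates for the shifter are the small one at top-view (228,237), side (213,225), and the large one at top (375,175), side (403,280). The smaller one is meant, so I choose (228,237). Its flask is at about (163,230), batteries (201,278) and (233,286), torch (273,257), basket (284,195), notebook (240,185). I'll measure it and check the choice in a close crop.

```bash
cat > h.py <<'E'
import numpy as np, cv2
from plant import manip, cams
def ray(c,px):
    u=cv2.undistortPoints(np.array(px,float).reshape(-1,1,2),c['camera_matrix'],c['distortion']).reshape(-1,2)
    T=c['cam_to_world']; d=np.c_[u[:,0],-u[:,1],-np.ones(len(u))]@T[:3,:3].T
    return T[:3,3],d/np.linalg.norm(d,axis=1)[:,None]
def onz(c,px,z):
    o,d=ray(c,px); return o+d*((z-o[2])/d[:,2])[:,None]
def tri(ca,pa,cb,pb):
    o1,d1=ray(ca,[pa]);o2,d2=ray(cb,[pb]);A=np.c_[d1[0],-d2[0]]
    t=np.linalg.lstsq(A,o2-o1,rcond=None)[0];p,q=o1+t[0]*d1[0],o2+t[1]*d2[0]
    return (p+q)/2,np.linalg.norm(p-q)
def proj(c,P):
    T=np.linalg.inv(c['cam_to_world']);p=np.atleast_2d(P)@T[:3,:3].T+T[:3,3];p=p*[1,-1,-1]
    return cv2.projectPoints(p,np.zeros(3),np.zeros(3),c['camera_matrix'],c['distortion'])[0].reshape(-1,2)
def blob(m,box):
    x0,y0,x1,y1=box;M=np.zeros(m.shape,np.uint8);M[y0:y1,x0:x1]=m[y0:y1,x0:x1]
    cs=cv2.findContours(M,cv2.RETR_EXTERNAL,cv2.CHAIN_APPROX_NONE)[0]
    return max(cs,key=cv2.contourArea)
def brown(im):
    h=cv2.cvtColor(im,cv2.COLOR_RGB2HSV);return cv2.inRange(h,(3,120,50),(20,255,255))
def cen(c):
    m=cv2.moments(c);return np.array([m['m10']/m['m00'],m['m01']/m['m00']])
E
python3 - <<'E'
from h import *
t=cv2.imread('pics/top0.png')[:,:,::-1].copy();s=cv2.imread('pics/side0.png')[:,:,::-1].copy()
ct,cs=cams.get_calibration('top'),cams.get_calibration('side')
h=cv2.cvtColor(t,cv2.COLOR_RGB2HSV)
w=cv2.inRange(h,(0,0,150),(180,50,255))
b=blob(w,(195,203,260,275)); hull=cv2.convexHull(b)
P=onz(ct,hull.reshape(-1,2),0.113)[:,:2].astype(np.float32)
r=cv2.minAreaRect(P); print('plate world',r, cv2.boxPoints(r))
kt=cen(blob(brown(t),(195,215,225,255)));ks=cen(blob(brown(s),(180,155,215,195)))
print('knob',kt,ks,tri(ct,kt,cs,ks))
z=np.hstack([cv2.resize(t[195:285,145:295],None,fx=4,fy=4,interpolation=2),])
z2=cv2.resize(s[145:285,140:260],None,fx=3,fy=3,interpolation=2)
H=max(z.shape[0],z2.shape[0]);pad=lambda a:np.pad(a,((0,H-a.shape[0]),(0,0),(0,0)))
q=np.hstack([pad(z),pad(z2)]);q=cv2.resize(q,None,fx=.82,fy=.82);print(q.shape)
cv2.imwrite('pics/crop1.png',q[:,:,::-1])
# bystanders
for n,p,zz in(('flask',(162,229),.17),('batA',(201,278),.05),('batB',(233,286),.05),('torch',(275,255),.125),('basket',(285,193),.085)):
    print(n,onz(ct,[p],zz)[0].round(3))
E
```

```text
plate world ((0.5152477025985718, 0.07566767930984497), (0.11746656149625778, 0.1370326578617096), 75.57168579101562) [[0.43425786 0.03585895]
 [0.56696856 0.00171473]
 [0.59623754 0.11547641]
 [0.46352684 0.14962064]]
knob [210.65768799 234.82210999] [197.14093508 175.66027582] (array([0.51146301, 0.11285827, 0.19628526]), np.float64(0.001091818041716608))
(344, 787, 3)
flask [0.53  0.233 0.17 ]
batA [0.414 0.148 0.05 ]
batB [0.392 0.064 0.05 ]
torch [ 0.466 -0.044  0.125]
basket [ 0.633 -0.078  0.085]
```

View pics/crop1.png

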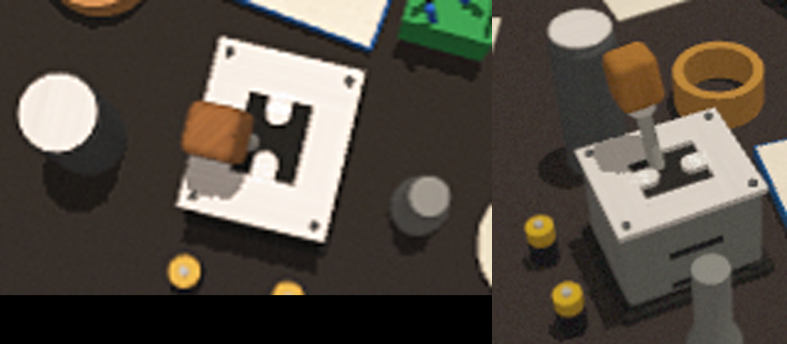

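The crop confirms the small H-gate shifter. The knob leans left, at about (215,130) in the crop, near the cross-channel level. Plate screws are at crop (229,50), (350,80), (193,193) and (314,226), so I'll use them for the frame.

```bash
python3 - <<'E'
from h import *
ct=cams.get_calibration('top')
sc=np.array([[229,50],[350,80],[314,226],[193,193]])/3.28+[145,195]
W=onz(ct,sc,.113);print(W.round(4));c=W.mean(0)
f=(W[0]+W[1]-W[2]-W[3])[:2];print('c',c,'yaw',np.arctan2(f[1],f[0]),np.linalg.norm(f)/2)
l=(W[0]+W[3]-W[1]-W[2])[:2];print('yaw2',np.arctan2(-l[0],l[1]),np.linalg.norm(l)/2)
for yaw in(-.25,np.arctan2(f[1],f[0])):
  R=np.array([[np.cos(yaw),-np.sin(yaw)],[np.sin(yaw),np.cos(yaw)]])
  for cc in(c[:2],np.array([.5152,.0757])):
    k=R.T@(np.array([.5115,.1129])-cc);print(yaw,cc,'knob local',k.round(4),'fore',np.arcsin(k[0]/.17))
print('tool',manip.state()['tool_pos'],manip.state()['tool_rot'])
E
```

```text
[[0.5841 0.1076 0.113 ]
 [0.5591 0.013  0.113 ]
 [0.446  0.0426 0.113 ]
 [0.4725 0.1356 0.113 ]]
c [0.5154278  0.07468171 0.113     ] yaw -0.2506179433123061 0.11597102283000614
yaw2 -0.2674903770426607 0.09723717914675181
-0.25 [0.5154278  0.07468171] knob local [-0.0133  0.0361] fore -0.0780854865239172
-0.25 [0.5152 0.0757] knob local [-0.0128  0.0351] fore -0.0752970324882343
-0.2506179433123061 [0.5154278  0.07468171] knob local [-0.0133  0.0361] fore -0.07821694382999575
-0.2506179433123061 [0.5152 0.0757] knob local [-0.0128  0.0351] fore -0.07542507096321396
tool [ 0.14594947 -0.60712677  0.23020948] [-9.29499048e-04  9.93057878e-01  1.17623069e-01 -6.94111470e-06]
```

Request:
jog_arm(targets=[[0,0,-0.04,7],[0,0,-0.08,14],[0,0,-0.08,21],[0,0,-0.08,27.9],[0,0,-0.08,27.9]], fingers=0)

```text
time: 0.52
tool_pos: [0.146, -0.6078, 0.312]
tool_rot: [0.0, 0.992, -0.126, 0.0]
contact_force: [-0.2, 0.3, -0.5]
gripper_width: 0.301
```

Request:
jog_arm(targets=[[0.017,-0.036,0,0],[0.034,-0.072,0,0],[0.051,-0.108,0,0],[0.068,-0.144,0,0],[0.085,-0.18,0,0]])

```text
time: 0.93
tool_pos: [0.2736, -0.4525, 0.3099]
tool_rot: [-0.001, 0.992, -0.124, -0.0]
contact_force: [1.0, -0.7, -0.5]
gripper_width: 0.001
```

Request:
jog_arm(targets=[[0.017,-0.036,0,0],[0.034,-0.072,0,0],[0.051,-0.108,0,0],[0.068,-0.144,0,0],[0.085,-0.18,0,0]])

```text
time: 1.35
tool_pos: [0.4007, -0.2992, 0.3102]
tool_rot: [-0.0, 0.992, -0.124, -0.001]
contact_force: [-0.5, -0.1, 0.1]
gripper_width: -0.0
```

Request:
jog_arm(targets=[[-0.006,-0.04,0,0],[-0.012,-0.08,0,0],[-0.018,-0.12,0,0],[-0.024,-0.16,0,0],[-0.03,-0.2,0,0]])

```text
time: 1.77
tool_pos: [0.4201, -0.098, 0.3101]
tool_rot: [-0.0, 0.992, -0.124, -0.001]
contact_force: [0.6, 0.1, 0.6]
gripper_width: 0.005
```

Request:
jog_arm(targets=[[-0.007,-0.04,0,0],[-0.014,-0.08,0,0],[-0.02,-0.12,0,0],[-0.025,-0.16,0,0],[-0.025,-0.2,0,0]])

```text
time: 2.18
tool_pos: [0.4453, 0.1021, 0.3105]
tool_rot: [0.0, 0.992, -0.123, -0.0]
contact_force: [1.5, -1.0, -0.1]
gripper_width: 0.003
```

Request:
jog_arm(targets=[[0,-0.0285,0,0],[0,-0.0285,0,0],[0,-0.0285,0,0]])

```text
time: 2.43
tool_pos: [0.4528, 0.1286, 0.31]
tool_rot: [0.0, 0.992, -0.122, -0.001]
contact_force: [0.4, -0.4, -0.5]
gripper_width: -0.0
```

```bash
cat >> h.py <<'E'
C=np.array([.5154,.0747]);YAW=-.2506
F=np.array([np.cos(YAW),np.sin(YAW)]);L=np.array([-F[1],F[0]])
def loc(p): d=np.array(p[:2])-C;return np.array([d@F,d@L,p[2]]).round(4)
E
python3 -c "
from h import *
s=manip.state();print(s['time'],loc(s['tool_pos']),s['tool_rot'])"
```

```text
2.4333 [-0.074   0.0367  0.31  ] [ 4.98505825e-04  9.92479733e-01 -1.22401125e-01 -1.30186308e-03]
```

Request:
jog_arm(targets=[[0,0,0.04,0],[0,0,0.08,0],[0,0,0.12,0],[0,0,0.12,0]])

```text
time: 2.77
tool_pos: [0.4469, 0.1255, 0.1808]
tool_rot: [0.002, 0.992, -0.125, -0.009]
contact_force: [-1.1, 0.2, -2.7]
gripper_width: -0.002
```

Request:
jog_arm(targets=[[0.01,0,0,0],[0.02,0,0,0],[0.026,0,0,0],[0.031,0,0,0],[0.036,0,0,0]])

```text
time: 3.18
tool_pos: [0.4902, 0.1184, 0.1941]
tool_rot: [-0.001, 0.992, -0.125, 0.002]
contact_force: [-2.8, 0.1, 1.3]
gripper_width: -0.0
```

```bash
cat >> h.py <<'E'
def look(tag,tb=(190,205,265,265),sb=(175,150,240,200),view=True):
    s=manip.state();t,d=cams.grab_frame('top'),cams.grab_frame('side');ct,cs=cams.get_calibration('top'),cams.get_calibration('side')
    a,b=cen(blob(brown(t),tb)),cen(blob(brown(d),sb));p,e=tri(ct,a,cs,b)
    print(s['time'],'tool',loc(s['tool_pos']),'knob',loc(p),e.round(4),a.round(1),b.round(1),'F',s['contact_force'].round(1))
    z=cv2.resize(t[195:285,165:295],None,fx=4,fy=4,interpolation=2);y=cv2.resize(d[145:265,165:255],None,fx=3,fy=3,interpolation=2)
    cv2.imwrite(f'pics/{tag}.png',np.hstack([z,y])[:,:,::-1] if z.shape[0]==y.shape[0] else z[:,:,::-1])
E
python3 -c "
from h import *
look('a1')"
```

```text
3.1833 tool [-0.0352  0.0361  0.1941] knob [0.0121 0.0361 0.1823] 0.0333 [210.2 231.1] [216.5 176.3] F [-2.8  0.1  1.3]
```

View pics/a1.png

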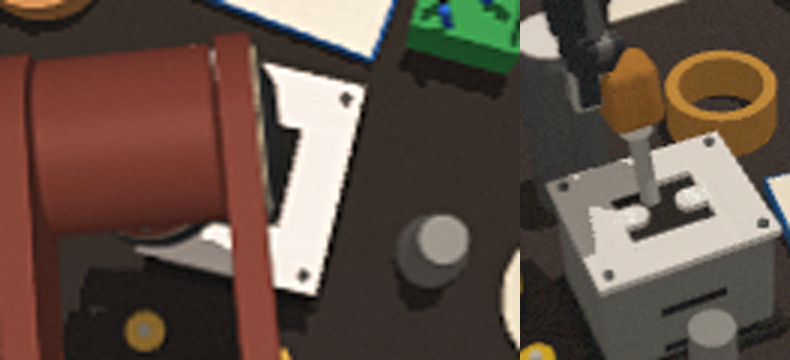

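The top view is blocked by the arm. In the side view the finger sits behind the knob, and the shaft foot at crop (650,195) is about level with the cross channel, which runs between the tongue tips (632,215) and (690,197). By contact geometry the knob is about 4 mm short of the centre. I'll push 4 mm more, then check with the side view alone.

Request:
jog_arm(targets=[[0.002,0,0,0],[0.004,0,0,0],[0.004,0,0,0]])

```text
time: 3.53
tool_pos: [0.4922, 0.1176, 0.1914]
tool_rot: [-0.0, 0.992, -0.125, 0.0]
contact_force: [-1.6, 0.4, 1.1]
gripper_width: 0.004
```

```bash
cat >> h.py <<'E'
def knobw(f,a):
    x,y,z=.17*np.sin(f),-.17*np.cos(f)*np.sin(a),.03+.17*np.cos(f)*np.cos(a);p=C+x*F+y*L;return np.r_[p,z]
def sidek(box=(190,155,213,200)):
    d=cams.grab_frame('side');b=blob(brown(d),box);return cen(b),cv2.boundingRect(b),d
E
python3 -c "
from h import *
cs=cams.get_calibration('side')
for f,a in((-.078,-.22),(-.04,-.22),(0,-.22),(.04,-.22),(0,.22),(.28,.22)):print(f,a,proj(cs,knobw(f,a)).round(1))
i=cv2.imread('pics/side0.png')[:,:,::-1].copy();b=blob(brown(i),(180,155,213,200));print('start',cen(b),cv2.boundingRect(b))
s=manip.state();print(loc(s['tool_pos']),s['contact_force'].round(1));c,r,d=sidek();print(c,r)
"
```

```text
-0.078 -0.22 [[196.8 175.8]]
-0.04 -0.22 [[199.7 174.8]]
0 -0.22 [[202.7 173.8]]
0.04 -0.22 [[205.8 173. ]]
0 0.22 [[216.2 195.4]]
0.28 0.22 [[237.7 190.5]]
start [197.14093508 175.66027582] (185, 162, 25, 29)
[-0.0331  0.0358  0.1914] [-1.6  0.4  1.1]
[202.72249589 175.48481117] (192, 161, 21, 28)
```

Request:
jog_arm(targets=[[-0.02,0,0,0],[-0.04,0,0,0],[-0.04,-0.03,0,0],[-0.04,-0.06,0,0],[-0.04,-0.062,0,0]])

```text
time: 4.0
tool_pos: [0.469, 0.1905, 0.1914]
tool_rot: [-0.001, 0.992, -0.124, 0.001]
contact_force: [-0.3, -0.2, 0.3]
gripper_width: -0.002
```

Request:
jog_arm(targets=[[0.025,0,0,0],[0.05,0,0,0],[0.072,0,0,0],[0.072,0,0,0],[0.072,0,0,0]])

```text
time: 4.42
tool_pos: [0.5388, 0.1691, 0.1909]
tool_rot: [0.0, 0.992, -0.126, -0.0]
contact_force: [-0.1, 0.9, 0.1]
gripper_width: -0.0
```

```bash
python3 -c "
from h import *
s=manip.state();print(loc(s['tool_pos']),s['contact_force'].round(1));c,r,d=sidek();print(c,r)
"
```

```text
[-0.0007  0.0973  0.1909] [-0.1  0.9  0.1]
[201.22359821 174.34090127] (190, 161, 23, 28)
```

Request:
jog_arm(targets=[[0,0.018,0,0],[0,0.034,0,0],[0,0.048,0,0],[0,0.06,0,0],[0,0.07,0,0]])

```text
time: 4.88
tool_pos: [0.5205, 0.1012, 0.1917]
tool_rot: [-0.0, 0.992, -0.125, 0.0]
contact_force: [0.8, 1.5, 2.2]
gripper_width: -0.002
```

Request:
jog_arm(targets=[[0,0.008,0,0],[0,0.014,0,0],[0,0.02,0,0],[0,0.024,0,0],[0,0.024,0,0]])

```text
time: 5.3
tool_pos: [0.5149, 0.0779, 0.1911]
tool_rot: [0.0, 0.992, -0.126, -0.0]
contact_force: [-0.2, 0.7, 0.5]
gripper_width: 0.002
```

```bash
python3 -c "
from h import *
s=manip.state();print(loc(s['tool_pos']),s['contact_force'].round(1));c,r,d=sidek((185,170,250,220));print(c,r)
cv2.imwrite('pics/b1.png',cv2.resize(d[140:265,160:260],None,fx=4,fy=4,interpolation=2)[:,:,::-1])
"
```

```text
[-0.0013  0.003   0.1911] [-0.2  0.7  0.5]
[224.76637555 185.82590975] (201, 170, 49, 38)
```

View pics/b1.png

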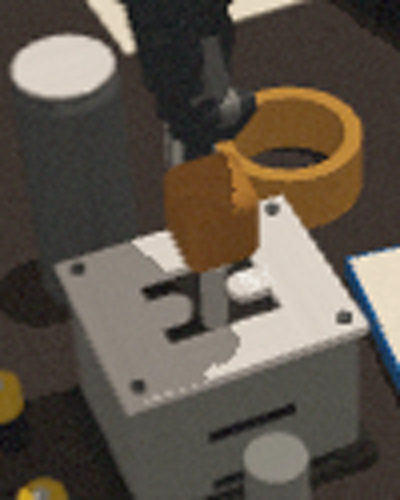

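The view shows the finger on the knob's left side, with the knob centre at crop (210,212). The shaft, crop (213,300), is through the channel and nearly at its right end. A little more travel to the stop is needed.

Request:
jog_arm(targets=[[0,0.002,0,0],[0,0.004,0,0],[0,0.004,0,0]])

```text
time: 5.6
tool_pos: [0.5139, 0.0747, 0.1908]
tool_rot: [0.0, 0.992, -0.125, -0.0]
contact_force: [-0.0, 0.5, -1.0]
gripper_width: -0.003
```

Request:
jog_arm(targets=[[0,0.001,0,0],[0,0.002,0,0],[0,0.002,0,0]])

```text
time: 5.85
tool_pos: [0.5136, 0.0728, 0.1912]
tool_rot: [0.0, 0.992, -0.125, -0.0]
contact_force: [0.7, 1.2, -0.2]
gripper_width: 0.002
```

Request:
jog_arm(targets=[[0,0.001,0,0],[0,0.002,0,0],[0,0.002,0,0]])

```text
time: 6.1
tool_pos: [0.5131, 0.0707, 0.1913]
tool_rot: [0.0, 0.992, -0.125, -0.0]
contact_force: [-0.3, 1.3, -1.2]
gripper_width: 0.0
```

Request:
jog_arm(targets=[[0,0.001,0,0],[0,0.0015,0,0]])

```text
time: 6.27
tool_pos: [0.5128, 0.0693, 0.1913]
tool_rot: [0.0, 0.992, -0.125, 0.0]
contact_force: [0.9, 1.2, -0.3]
gripper_width: -0.001
```

```bash
python3 -c "
from h import *
s=manip.state();print(loc(s['tool_pos']),s['contact_force'].round(1));d=cams.grab_frame('side');cs=cams.get_calibration('side')
print(proj(cs,[knobw(0,a) for a in(.14,.18,.22)]).round(1), proj(cs,[np.r_[C-.017*L,.113],np.r_[C,.113]]))
cv2.imwrite('pics/b2.png',cv2.resize(d[150:240,170:250],None,fx=6,fy=6,interpolation=2)[:,:,::-1])
"
```

```text
[-0.0012 -0.0059  0.1913] [ 0.9  1.2 -0.3]
[[213.6 190.4]
 [214.9 192.8]
 [216.2 195.4]] [[214.63163896 218.48857882]
 [211.65232867 213.42807423]]
```

View pics/b2.png

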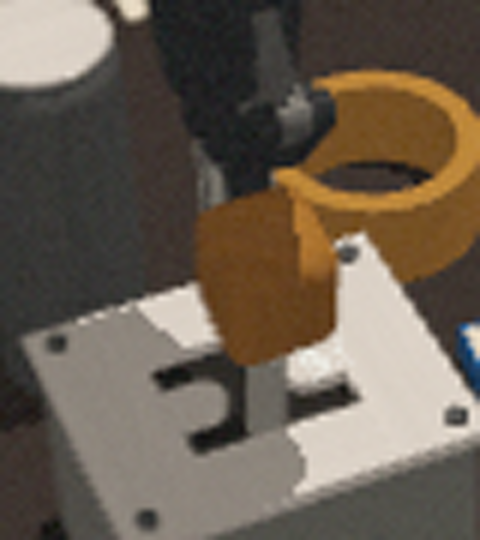

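The knob centre is at (214,196) full-frame, against (216,195) predicted for the right stop, and the shaft is at the right end of the channel. Now I'll go round to the back face.

Request:
jog_arm(targets=[[0,-0.03,0,0],[-0.04,-0.031,0,0],[-0.079,-0.031,0,0],[-0.079,0,0,0],[-0.079,0.032,0,0]])

```text
time: 6.73
tool_pos: [0.4269, 0.0591, 0.1909]
tool_rot: [0.0, 0.993, -0.122, -0.0]
contact_force: [-0.4, -0.2, 0.2]
gripper_width: 0.001
```

```bash
python3 -c "
from h import *
s=manip.state();print(loc(s['tool_pos']),s['tool_rot'].round(3),s['contact_force'].round(1))"
```

```text
[-0.0819 -0.0371  0.1909] [ 0.     0.993 -0.122 -0.   ] [-0.4 -0.2  0.2]
```

Request:
jog_arm(targets=[[0.02,0,0,0],[0.038,0,0,0],[0.05,0,0,0],[0.06,0,0,0],[0.07,0,0,0]])

```text
time: 7.15
tool_pos: [0.4964, 0.04, 0.1916]
tool_rot: [0.0, 0.992, -0.125, -0.0]
contact_force: [-2.3, -0.1, 2.1]
gripper_width: 0.0
```

Request:
jog_arm(targets=[[0.006,0,0,0],[0.011,0,0,0],[0.015,0,0,0],[0.018,0,0,0],[0.02,0,0,0]])

```text
time: 7.57
tool_pos: [0.5153, 0.0357, 0.1908]
tool_rot: [0.0, 0.992, -0.125, -0.0]
contact_force: [-2.3, -0.1, -1.1]
gripper_width: 0.001
```

Request:
jog_arm(targets=[[0.001,0,0,0],[0.002,0,0,0],[0.003,0,0,0],[0.004,0,0,0],[0.004,0,0,0]])

```text
time: 7.98
tool_pos: [0.5194, 0.0347, 0.1913]
tool_rot: [-0.0, 0.992, -0.125, 0.0]
contact_force: [-1.3, 0.6, -0.8]
gripper_width: -0.001
```

```bash
python3 -c "
from h import *
s=manip.state();print(loc(s['tool_pos']),s['contact_force'].round(1));d=cams.grab_frame('side');cs=cams.get_calibration('side')
print(proj(cs,[knobw(f,.22) for f in(0,.14,.24,.28)]).round(1))
cv2.imwrite('pics/c1.png',cv2.resize(d[150:240,170:260],None,fx=6,fy=6,interpolation=2)[:,:,::-1])
"
```

```text
[ 0.0138 -0.0378  0.1913] [-1.3  0.6 -0.8]
[[216.2 195.4]
 [227.3 192.4]
 [234.8 191. ]
 [237.7 190.5]]
```

View pics/c1.png

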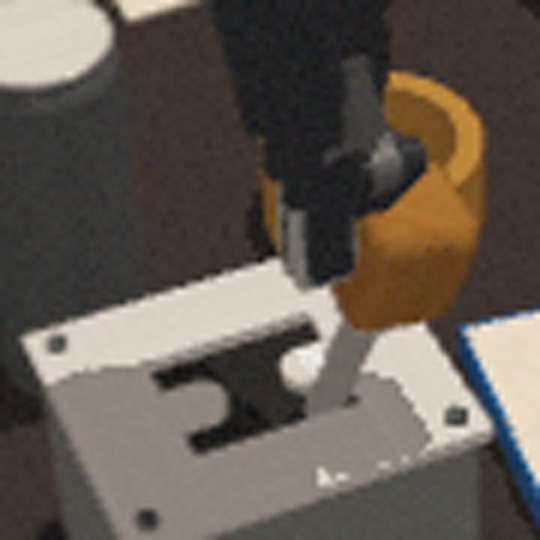

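The knob has gone forward in the right slot. A small dark gap at crop (352,402) shows the shaft is not quite home, so I'll push on in small steps until the force rises.

Request:
jog_arm(targets=[[0.001,0,0,0],[0.002,0,0,0],[0.003,0,0,0],[0.003,0,0,0]])

```text
time: 8.37
tool_pos: [0.5225, 0.0339, 0.1914]
tool_rot: [-0.0, 0.992, -0.125, 0.0]
contact_force: [-1.3, -0.4, -0.2]
gripper_width: 0.001
```

Request:
jog_arm(targets=[[0.001,0,0,0],[0.002,0,0,0],[0.002,0,0,0]])

```text
time: 8.62
tool_pos: [0.5244, 0.0334, 0.1913]
tool_rot: [-0.0, 0.992, -0.125, 0.0]
contact_force: [-1.8, 0.8, 0.2]
gripper_width: -0.002
```

Request:
jog_arm(targets=[[0.001,0,0,0],[0.002,0,0,0],[0.002,0,0,0]])

```text
time: 8.87
tool_pos: [0.5261, 0.0329, 0.1912]
tool_rot: [-0.0, 0.992, -0.125, -0.0]
contact_force: [-1.4, 0.4, 0.1]
gripper_width: -0.002
```

Request:
jog_arm(targets=[[0.001,0,0,0],[0.001,0,0,0]])

```text
time: 9.03
tool_pos: [0.5269, 0.0327, 0.1911]
tool_rot: [-0.0, 0.992, -0.125, -0.0]
contact_force: [-2.8, 1.3, -1.5]
gripper_width: 0.002
```

Request:
jog_arm(targets=[[0.001,0,0,0],[0.001,0,0,0]])

```text
time: 9.2
tool_pos: [0.5279, 0.0325, 0.1911]
tool_rot: [-0.0, 0.992, -0.125, -0.0]
contact_force: [-3.1, 0.9, -0.3]
gripper_width: 0.003
```

Request:
jog_arm(targets=[[0.001,0,0,0],[0.001,0,0,0]])

```text
time: 9.37
tool_pos: [0.5288, 0.0322, 0.191]
tool_rot: [-0.0, 0.992, -0.125, -0.001]
contact_force: [-3.8, 0.8, -0.6]
gripper_width: -0.001
```

Request:
jog_arm(targets=[[0.001,0,0,0],[0.001,0,0,0]])

```text
time: 9.53
tool_pos: [0.5297, 0.032, 0.191]
tool_rot: [-0.0, 0.992, -0.125, -0.001]
contact_force: [-3.3, 0.8, -0.5]
gripper_width: 0.002
```

```bash
python3 -c "
from h import *
s=manip.state();print(loc(s['tool_pos']),s['contact_force'].round(1));d=cams.grab_frame('side')
cv2.imwrite('pics/c2.png',cv2.resize(d[150:240,170:260],None,fx=6,fy=6,interpolation=2)[:,:,::-1])
"
```

```text
[ 0.0245 -0.0378  0.191 ] [-3.3  0.8 -0.5]
```

View pics/c2.png

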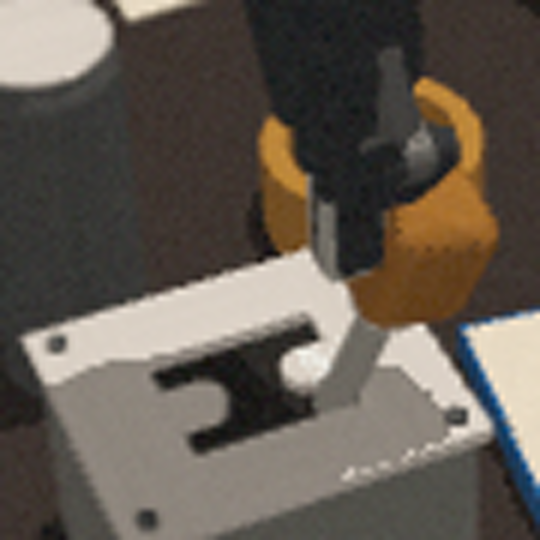

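The dark gap is gone: the shaft is at the slot's forward end. I'll back off, rise and swing clear to check with the top camera.

Request:
jog_arm(targets=[[-0.03,0,0,0],[-0.07,0,0,0],[-0.1,0,-0.02,0],[-0.1,0,-0.06,0],[-0.1,0,-0.1,0]])

```text
time: 10.0
tool_pos: [0.4311, 0.057, 0.29]
tool_rot: [0.0, 0.992, -0.125, -0.001]
contact_force: [1.1, -0.2, 0.6]
gripper_width: 0.001
```

Request:
jog_arm(targets=[[0,0.04,0,0],[0,0.08,0,0],[0,0.12,0,0],[0,0.16,0,0],[0,0.2,0,0]])

```text
time: 10.42
tool_pos: [0.3837, -0.1392, 0.293]
tool_rot: [0.001, 0.992, -0.125, 0.003]
contact_force: [1.1, -0.4, -0.0]
gripper_width: -0.004
```

Request:
jog_arm(targets=[[0,0.04,0,0],[0,0.08,0,0],[0,0.08,0,0],[0,0.08,0,0]])

```text
time: 10.75
tool_pos: [0.3635, -0.2169, 0.2923]
tool_rot: [0.001, 0.992, -0.128, 0.001]
contact_force: [0.1, -0.5, 0.3]
gripper_width: 0.006
```

```bash
python3 -c "
from h import *
look('d1',(215,195,265,265),(222,174,255,212))
cs,ct=cams.get_calibration('side'),cams.get_calibration('top')
for f in(.2,.24,.28):print(f,proj(ct,knobw(f,.22)).round(1),proj(cs,knobw(f,.22)).round(1),loc(knobw(f,.22)))
"
```

```text
10.75 tool [-0.0749 -0.3202  0.2923] knob [ 0.0462 -0.036   0.2127] 0.0036 [245.9 217.2] [238.1 181.8] F [ 0.1 -0.5  0.3]
0.2 [[245.1 222.9]] [[231.8 191.5]] [ 0.0338 -0.0364  0.1926]
0.24 [[245.6 220.2]] [[234.8 191. ]] [ 0.0404 -0.036   0.1911]
0.28 [[246.1 217.7]] [[237.7 190.5]] [ 0.047  -0.0357  0.1894]
```

View pics/d1.png

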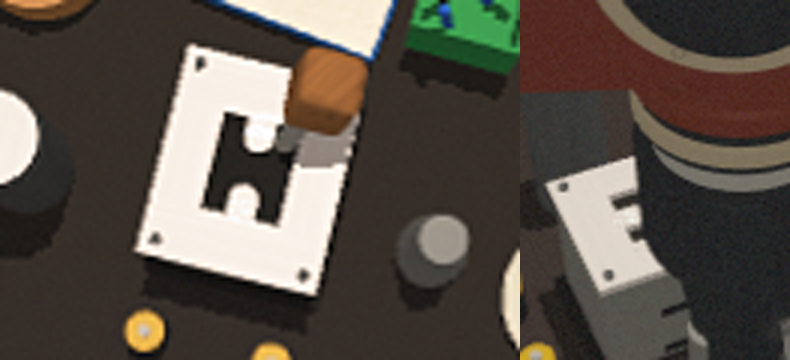

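The top view is clear. The knob is at pixel (245.9,217.2), against (246.1,217.7) predicted for fore 0.28 and across 0.22. The flask, batteries, torch, basket and notebook stand where they were. I'm handing in.

```bash
python3 -c "
from plant import manip
print(manip.job_done(),manip.state()['time'])"
```

```text
the job is handed in; nothing more can be done
the job is handed in; nothing more can be done
```

The lever of the smaller shifter is in third, and the job was handed in at about 11 s of robot time. With shut fingers I pushed the knob forward into the cross channel. I then pushed it across to the right from its left side, and forward from its back face to the end of the slot. After that I backed off and swung clear.

**Lever position:** The last top view has the knob at pixel (245.9, 217.2). Third fully home (0.28 rad forward, 0.22 rad right) predicts (246.1, 217.7).

**Forces:** The readings after each pushing move stayed under about 5 N. I felt no sharp rise at either stop, so I judged "home" from the pictures: no gap was left at the front of the slot.

**Other things on the table:** Those visible in the last crop look unmoved by eye; I did not re-measure them. The saucer and tape roll are only partly in that crop.

**Checks that failed or disagreed:**
- **Last side view:** the arm blocked the knob, so its pixel and the triangulated height of 0.213 m are not valid. The final position rests on the top view alone.
- **Lift:** I could not measure whether the lever was pulled up. The top-view match assumes it is fully down.
- **Earlier two-view fix:** one failed because the arm hid the lever from the top camera, so I used the side view alone for that step.

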